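Reset the spring drawer's stay to hold it open

ROBOT

A 6-joint arm with a two-finger parallel gripper is mounted at the origin on the work surface. World frame = base frame: x ahead of the robot, y to its left, z up, the work surface at z = 0. Lengths are in m, angles in degrees, forces in N, time in s.
With the tool pointing down it reaches from about 0.4 to 0.825 m from the base axis. Payload 7 kg.
Tool frame: the origin (TCP) lies on the centre line of the jaws, within the pads' length; the fingertips stand 8 mm ahead of it and the grasp point (between the pads) lies 11 mm behind it; z points along the fingers, y is the line along which they close (so a half turn about z gives the same grasp; the last joint's range is limited). The gripper opens to 88 mm and grips with 3 to 60 N. Pads are 19 mm wide; open, the fingers measure 130 mm over their backs; the gripper's body (78 mm by 193 mm) begins 47 mm behind the grasp point.
Start: joints at [-53.795, 20.546, 0.682, 0, -70.136, -16.507], TCP at [0.227, -0.635, 0.235] pointing down, gripper open.
Joint ranges: [-176.03, 176.03], [-82.01, 121.73], [-58.28, 71.71], [-173.87, 95.51], [-174.79, -0.11], [-173.66, 173.66]. Speed limits (degrees/s): [136.94, 136.94, 172.46, 180, 180, 180].

INTERFACE

Orientations are given as [roll, pitch, yaw] about the fixed x, y, z axes, in that order (R = Rz(yaw) Ry(pitch) Rx(roll)).
In Python, from plant import r gives the robot as it stands.
- The arm moves only by the tool carry_out, never from a script. Its argument "targets" is a list of rows, each a list of 6 numbers: the shift along the tool's x, y, z scaled (see below), then the turn, a rotation vector about the tool's x, y, z scaled (see below). A call has 1 to 5 rows; each row shifts and turns the commanded pose from where the row before left it, along the tool's axes as they then stand; what a row does not reach is not made up. The controller multiplies each number of a shift by 0.5 m and each number of a turn by 60 degrees. A row lasts 1/8 s, in which the tool goes at most 62.5 mm and 10.7 degrees, less where a joint would pass 70% of its speed; a pose out of reach is approached as far as the arm can. A call with a number of a shift or a turn outside -1 to 1 is refused whole. A call with a gripper value outside its range is refused whole. "hand" is the opening, from 0 (shut) to 1 (fully open), set as the call begins (left out, the last holds). The fingers move at their own pace and stop on an object; "squeeze" is the grip in N (left out, the last holds). Time passes only in rows, so rows that do not move let the fingers close. It gives the time, the measured TCP pose, the force, the opening and the grip force at its end, in the units of the state.
- r.get_state(): the state, without advancing time (a new reading comes with each control period).
- r.capture(name): name is "side" or "top" or "wrist"; returns the picture (420x560x3 uint8, red, green, blue); there is no depth.
- r.camera_info(name): a dict with "K" (3x3 intrinsics, pixels), "distortion" ([k1, k2, p1, p2, k3] as OpenCV has them; the pictures are not rectified), "eye" and "attitude" of the camera in the world. Camera axes: x right, y down, z forward; pixel columns grow to the right and rows downward; lengths in m; the calibration is good to about 2 mm. A picture is of the moment at which its call begins: read the wrist's pose just before it. camera_info takes no time and is no camera call; for the wrist camera it gives the pose at the moment of the call.
- r.close_job(): hands the job in; it is judged then, once.
The state is a dict: "time_s": time; "joints": joint angles; "qd": joint speeds; "joint_torque": joint torques, N m; "tcp_pos": TCP position; "eef_rot": TCP orientation; "contact_force": force on the tool from outside, world axes, zero at the start; "moment": the same for the moment, N m; "gripper_width": finger opening in m; "gripper_force": force on a finger pad.
Only numpy, scipy, OpenCV 4.12 (cv2) and the standard library are available. Lean on these libraries where they do the work, as an engineer would, in place of code of your own. Each camera call takes 0.05 s, during which the arm holds its last target. There are 200 camera calls.

TASK

The shallow drawer with the green front is pinned shut by the stay bar lying along its top. Take the bar by its green knob, lift it off the brass pin, draw the drawer open with it towards the robot, and lower the last hole, the one next to the knob, fully over the pin so that the bar lies flat and holds the drawer wide open. Leave the drawer with the black knob as it is.

Things in the scene. Friction and masses are not known exactly. Their poses are not given: they have to be found in the camera images.
- green_knob (a point): Green knob, 22 mm diameter, at the free end of a flat steel stay bar hinged on the drawer front; the bar swings only up and down (0.16 kg). Point: on the knob's axis at grip height, 20 mm above the bar's top face, 29 mm above the housing, 12 mm below the knob's top. x: along the bar from hinge to knob, away from the robot; y: across it; z: up. Grip along y so that the knob can rock in the fingers.
- green_end_hole (a point): Centre, at the bar's underside, of the last hole (23 mm diameter), 30 mm from the knob's axis towards the hinge. The bar, 40 mm wide, 5 mm thick, has holes at 130, 170 and 210 mm and the knob at 240 mm from its hinge line. At the start the 130 mm hole is over the pin and the bar is level, 4 mm above the housing. Axes as green_knob.
- green_pin_foot (a point): Upright brass pin, 10 mm diameter, tapered tip, fixed in the housing's top. Point: on its axis, level with the underside of the flat bar, 14 mm below the pin's tip. x: direction in which the drawer closes; y: across; z: up. Housing: 250 mm deep (x), 170 mm wide, top 80 mm above the counter, bare but for pin and bar.
- green_drawer (a joint): How far the green drawer is drawn out of its housing, m: 0 shut, 0.115 at its stop; grows towards the robot. It moves with the bar, which pulls or pushes it (runner friction 2 N, stays where left). 0 to 0.006 at the start; about 0.085 with the last hole on the pin.
- black_knob (a point): Black knob of a second, like drawer with a black front, 29 mm above its housing's top; axes as for green_knob. To be left alone.

How it is judged (in metres and radians):
On the way:
1. the green-knobbed bar has been lifted clear of its pin (z of green_end_hole in the frame of green_pin_foot above 0.022 m), for 0.1 s.
At the end, for the whole second after the job is handed in: The last hole of the green-knobbed bar is over the pin (centre within 12 mm of the pin's axis, seen from above) with the bar down flat (its underside at that hole within 5 mm of its resting height), so the green drawer stands open; the black knob is within 15 mm of where it began (horizontal distance between green_end_hole and green_pin_foot below 0.012 m and z of green_end_hole in the frame of green_pin_foot below 0.005 m and distance of black_knob from where it was at the start of the episode below 0.015 m); the robot touches nothing.
It fails at once if the black-knobbed bar or its drawer is moved by more than 15 mm (distance of black_knob from where it was at the start of the episode above 0.015 m).
It also fails if it takes over 38 s, if anything falls off the work surface, if the arm or the gripper's body presses on something with over 40 N, if the wrist force passes 120 N, or if a joint passes its speed limit or range.

## Working session

There is one attempt and no reset: what is moved stays moved. The work goes in short steps, Python scripts to look and compute and a tool call to move; the robot and the scene stay as the last step left them, time stands still between calls to the robot, and variables do not carry over. Pictures are saved under pics/ and viewed, at most 10 in all, crops included, and the job is handed in when it is done.

Besides the shell and the picture viewer there is one more tool, called after "Request:" by a JSON object that holds its "op" and its "data". carry_out: Moves the arm, as the interface text tells. Its arguments: {"type":"object","properties":{"targets":{"type":"array","items":{"type":"array","items":{"type":"number","minimum":-1,"maximum":1}}},"hand":{"type":"number"},"squeeze":{"type":"number"}},"required":["targets"]}

```bash
mkdir -p pics; ls; python3 - <<'E'
from plant import r
import cv2,numpy as np
s=r.get_state(); print({k:np.round(v,3) for k,v in s.items()})
for n in ("side","top"):
    c=r.camera_info(n); print(n,c)
    cv2.imwrite(f"pics/{n}0.png",r.capture(n)[:,:,::-1])
E
```

```text
pics
{'time_s': np.float64(0.0), 'joints': array([-5.3796e+01,  2.0591e+01,  6.3300e-01, -1.9000e-02, -7.0136e+01,
       -1.6507e+01]), 'qd': array([-0.001, -0.092, -0.052, -0.102, -0.134,  0.021]), 'joint_torque': array([ 2.0000e-03, -5.8272e+01,  2.9305e+01,  6.9970e+00,  7.0000e-03,
       -0.0000e+00]), 'tcp_pos': array([ 0.227, -0.635,  0.234]), 'eef_rot': array([ 1.79905e+02, -1.00000e-02, -1.60309e+02]), 'contact_force': array([ 0.401,  0.296, -0.147]), 'moment': array([-0.006, -0.001, -0.022]), 'gripper_force': np.float64(0.0), 'gripper_width': np.float64(0.087)}
side {'K': array([[517.19888177,   0.        , 277.59098805],
       [  0.        , 517.19888177, 207.78546906],
       [  0.        ,   0.        ,   1.        ]]), 'distortion': array([-0.12610146,  0.        ,  0.        ,  0.        ,  0.        ]), 'eye': array([ 0.46632642, -0.48199283,  0.57681083]), 'attitude': array([-1.32711385e+02, -4.12821713e-02, -1.41484216e+01])}
top {'K': array([[388.86664656,   0.        , 279.42777545],
       [  0.        , 388.86664656, 212.23405311],
       [  0.        ,   0.        ,   1.        ]]), 'distortion': array([-0.04109689,  0.        ,  0.        ,  0.        ,  0.        ]), 'eye': array([0.49169838, 0.00476467, 0.73062564]), 'attitude': array([-171.34136051,   -0.38670867,  -91.58239681])}
```

View pics/side0.png

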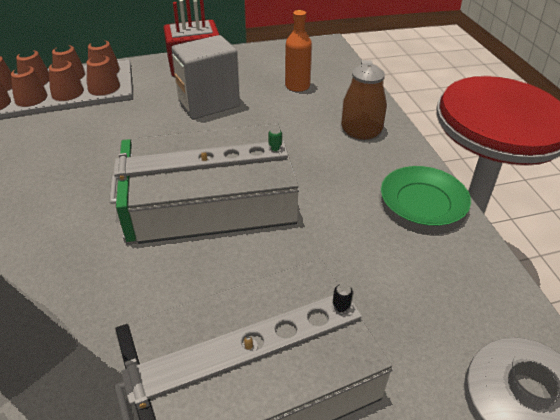

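View pics/top0.png

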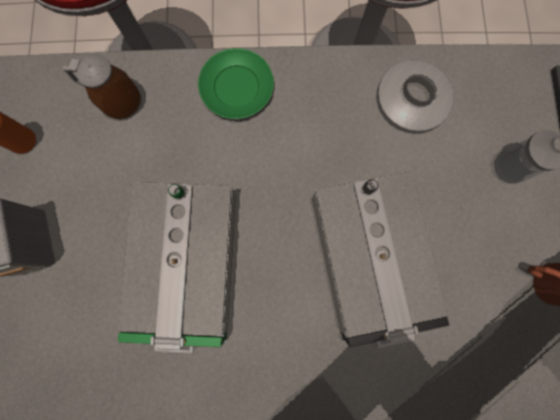

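Side view: green knob at about (275,138), brass pin at (205,156). Top view: knob at about (177,191), pin at (174,260), green front at row 340. Next I'll triangulate these.

```bash
cat > h.py <<'E'
import cv2,numpy as np
from scipy.spatial.transform import Rotation as Rn
from plant import r
def ray(c,uv):
    d=cv2.undistortPoints(np.array([[uv]],float),c["K"],c["distortion"])[0,0]
    v=Rn.from_euler("xyz",c["attitude"],degrees=True).as_matrix()@np.r_[d,1]
    return np.array(c["eye"]),v/np.linalg.norm(v)
def plane(c,uv,z):
    e,v=ray(c,uv); return e+v*(z-e[2])/v[2]
def tri(a,b):
    (p,u),(q,w)=a,b
    t=np.linalg.lstsq(np.c_[u,-w],q-p,rcond=None)[0]
    P,Q=p+t[0]*u,q+t[1]*w
    return (P+Q)/2,np.linalg.norm(P-Q)
def blobs(img,lo,hi,box,amin=6):
    x0,y0,x1,y1=box
    m=cv2.inRange(cv2.cvtColor(img,cv2.COLOR_RGB2HSV)[y0:y1,x0:x1],np.array(lo),np.array(hi))
    n,l,st,ce=cv2.connectedComponentsWithStats(m)
    return [(st[i]+[x0,y0,0,0,0],ce[i]+[x0,y0]) for i in range(1,n) if st[i][4]>=amin]
G=((40,80,25),(90,255,255)); B=((8,90,50),(28,255,255))
E
python3 - <<'E'
from h import *
S=cv2.imread("pics/side0.png")[:,:,::-1].copy();T=cv2.imread("pics/top0.png")[:,:,::-1].copy()
cs,ct=r.camera_info("side"),r.camera_info("top")
o={}
for k,col,bs,bt in (("knob",G,(260,115,295,160),(160,178,195,202)),("pin",B,(190,140,220,170),(160,245,190,275)),("front",G,(105,130,140,250),(105,325,235,355))):
    for n,im,b in (("s",S,bs),("t",T,bt)):
        L=blobs(im,*col,b); print(k,n,[(list(map(int,s)),c.round(1)) for s,c in L])
        o[k+n]=max(L,key=lambda x:x[0][4])[1] if L else None
    if o[k+"s"] is not None and o[k+"t"] is not None: print(k,tri(ray(cs,o[k+"s"]),ray(ct,o[k+"t"])))
E
```

```text
knob s [([269, 132, 13, 19, 192], array([274.8, 140.5]))]
knob t [([174, 187, 9, 11, 45], array([179. , 193.3]))]
knob (array([0.62315654, 0.16103751, 0.10814543]), np.float64(0.002300584511223163))
pin s [([201, 153, 6, 8, 42], array([203.7, 156.2]))]
pin t [([173, 260, 4, 3, 9], array([174.7, 261. ]))]
pin (array([0.51271843, 0.17131653, 0.09087326]), np.float64(0.0002807091689963736))
front s [([120, 139, 11, 18, 139], array([125.6, 146.7])), ([116, 176, 20, 66, 663], array([124.3, 209.5]))]
front t [([118, 333, 36, 10, 307], array([134.6, 337.3])), ([183, 335, 42, 12, 370], array([203. , 340.6]))]
front (array([0.37807609, 0.13438406, 0.04115794]), np.float64(0.0015370062818254224))
```

```bash
python3 - <<'E'
from h import *
ct=r.camera_info("top")
T=cv2.imread("pics/top0.png")[:,:,::-1].copy()
a,b=plane(ct,(134.6,337.3),.08),plane(ct,(203,340.6),.08); d=b-a; print("front normal yaw",np.degrees(np.arctan2(d[1],d[0]))+90)
# bar's bright edges: per-row extent
g=cv2.cvtColor(T,cv2.COLOR_RGB2GRAY); P=[]
for v in range(275,335,5):
    c=np.where(g[v,150:200]>g[v,150:200].max()*.8)[0]+150; P.append(plane(ct,(c.mean(),v),.089)[:2]); 
P=np.array(P); f=np.polyfit(P[:,0],P[:,1],1); print("bar yaw",np.degrees(np.arctan(f[0])),"y at .513,.623",np.polyval(f,[.513,.623]))
for z,uv in ((.089,(178,212)),(.089,(176,236)),(.121,(177,190)),(.105,(177,191))): print(plane(ct,uv,z).round(4))
s=r.get_state();R=Rn.from_euler("xyz",s["eef_rot"],degrees=True)
for x,y,z in ((.56,.165,.25),): print(R.inv().apply(np.array([x,y,z])-s["tcp_pos"])/.5, R.as_matrix().round(3))
w=r.camera_info("wrist"); print(w["K"][0], R.inv().apply(w["eye"]-s["tcp_pos"]), w["attitude"])
E
```

```text
front normal yaw -3.880710452314304
bar yaw -3.8738711502209036 y at .513,.623 [0.17448101 0.16703236]
[0.5942 0.1671 0.089 ]
[0.554 0.17  0.089]
[0.6248 0.1611 0.121 ]
[0.6266 0.1652 0.105 ]
[-1.16554606  1.2825785  -0.03083518] [[-0.942 -0.337 -0.001]
 [-0.337  0.942  0.001]
 [ 0.     0.001 -1.   ]]
[307.24805041   0.         279.85938075] [ 0.06679073 -0.00053357 -0.15125845] [165.4435772   -0.17323103 109.65407418]
```

Request:
{"op": "carry_out", "data": {"targets": [[-0.083,0.092,0,0,0,0],[-0.083,0.092,0,0,0,0],[-0.083,0.092,0,0,0,0],[-0.083,0.092,0,0,0,0],[-0.083,0.092,0,0,0,0]], "hand": 1}}

```text
time_s: 0.72
tcp_pos: [0.3456, -0.3471, 0.2344]
eef_rot: [180.0, 0.0, -160.3]
contact_force: [1.5, -0.2, -0.0]
gripper_width: 0.0876
gripper_force: 0.0
```

Request:
{"op": "carry_out", "data": {"targets": [[-0.083,0.092,0,0,0,0],[-0.083,0.092,0,0,0,0],[-0.083,0.092,0,0,0,0],[-0.083,0.092,0,0,0,0],[-0.083,0.092,0,0,0,0]]}}

```text
time_s: 1.35
tcp_pos: [0.4634, -0.0605, 0.2347]
eef_rot: [180.0, 0.0, -160.3]
contact_force: [1.6, -0.5, 0.3]
gripper_width: 0.0876
gripper_force: 0.0
```

Request:
{"op": "carry_out", "data": {"targets": [[-0.083,0.092,0,0,0,0],[-0.083,0.092,0,0,0,0.131],[0,0,0,0,0,0.131],[0,0,0,0,0,0.131],[0,0,0,0,0,0]]}}

```text
time_s: 1.98
tcp_pos: [0.5101, 0.0522, 0.2342]
eef_rot: [-180.0, -0.0, 176.2]
contact_force: [0.4, -0.4, 0.0]
gripper_width: 0.0876
gripper_force: 0.0
```

Request:
{"op": "carry_out", "data": {"targets": [[-0.042,0.118,0,0,0,0],[-0.042,0.118,0,0,0,0],[0,0,0,0,0,0],[0,0,0,0,0,0]]}}

```text
time_s: 2.48
tcp_pos: [0.5597, 0.1665, 0.234]
eef_rot: [-180.0, -0.1, 176.3]
contact_force: [-0.7, 0.8, 0.0]
gripper_width: 0.088
gripper_force: 0.0
```

```bash
python3 - <<'E'
from h import *
s=r.get_state();c=r.camera_info("wrist");im=r.capture("wrist");cv2.imwrite("pics/w1.png",im[:,:,::-1])
import pickle;pickle.dump(c,open("w1.pkl","wb"));print(s["tcp_pos"],s["eef_rot"],c["eye"],c["attitude"])
for k,col in (("g",G),("b",B)):
  for st,ce in blobs(im,*col,(0,0,560,420),15): print(k,list(map(int,st)),ce.round(1))
E
```

```text
[0.55973554 0.1665082  0.23402714] [-1.79958107e+02 -5.79316680e-02  1.76261974e+02] [0.49340073 0.17070746 0.38531022] [ 1.65530838e+02 -3.71169123e-02  8.62221792e+01]
g [192, 7, 69, 20, 1208] [223.4  16.4]
g [309, 7, 68, 20, 1178] [344.8  16.8]
g [279, 262, 9, 3, 19] [282.7 263. ]
b [524, 125, 36, 13, 167] [544.  131.8]
b [280, 153, 8, 5, 16] [283.9 154.2]
b [97, 251, 31, 55, 877] [109.7 277.9]
b [433, 251, 30, 55, 859] [450.1 278.5]
b [251, 307, 309, 22, 2952] [425.5 320. ]
b [389, 384, 39, 36, 704] [405.7 402.7]
```

View pics/w1.png

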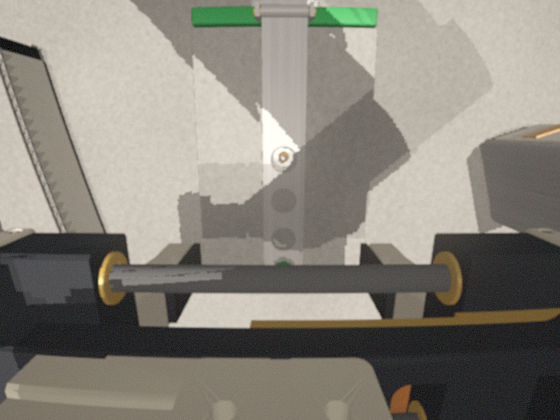

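Wrist view: front at row 16, pin at (284,156), free holes at (283,200) and (283,237), and the knob at (283,265), half hidden by the gripper.

```bash
python3 - <<'E'
from h import *
import pickle
c=pickle.load(open("w1.pkl","rb"));cs=r.camera_info("side");ct=r.camera_info("top")
im=cv2.imread("pics/w1.png")[:,:,::-1].copy()
print("pin w/s",tri(ray(c,(283.9,155)),ray(cs,(203.7,156.2))), "w plane .096",plane(c,(283.9,155),.096))
print("knob w/s",tri(ray(c,(283,264)),ray(cs,(274.8,140.5))))
for uv in ((283,200),(283,237)): print("hole",plane(c,uv,.089))
g=cv2.cvtColor(im,cv2.COLOR_RGB2GRAY).astype(float);P=[]
for v in range(30,140,10):
    d=np.diff(cv2.GaussianBlur(g,(5,5),0)[v,240:330]);P.append([240+np.argmax(d[:40])+.5,240+40+np.argmin(d[40:])+.5])
P=np.array(P);print(P.tolist())
L=np.array([plane(c,(p.mean(),v),.089)[:2] for p,v in zip(P,range(30,140,10))]);f=np.polyfit(L[:,0],L[:,1],1);print(np.degrees(np.arctan(f[0])),np.polyval(f,[.515,.625]))
a,b=plane(c,(223.4,16.4),.08),plane(c,(344.8,16.8),.08);d=b-a;print(np.degrees(np.arctan2(d[1],d[0]))-90)
a,b=[plane(cs,uv,.121) for uv in ((275,132),(275,129))];print(a,b)
E
```

```text
pin w/s (array([0.5127849 , 0.17346665, 0.0893582 ]), np.float64(0.00014052158024038876)) w plane .096 [0.51241869 0.17340326 0.096     ]
knob w/s (array([0.62225746, 0.1659942 , 0.10302711]), np.float64(0.0072448282814940495))
hole [0.55652126 0.16983286 0.089     ]
hole [0.59486751 0.16740013 0.089     ]
[[261.5, 307.5], [261.5, 306.5], [261.5, 306.5], [261.5, 306.5], [261.5, 306.5], [261.5, 306.5], [261.5, 305.5], [261.5, 305.5], [257.5, 305.5], [260.5, 305.5], [262.5, 284.5]]
-7.450786498990217 [0.16752619 0.15314052]
-3.8668920472435673
[0.62575869 0.16555126 0.121     ] [0.62774721 0.17356807 0.121     ]
```

Checks agree: the pin is at (0.5127, 0.1735), and the bar yaw of -3.9° puts the knob at about (0.624, 0.166) with a height of 0.103–0.108. I'll move over the knob.

Request:
{"op": "carry_out", "data": {"targets": [[-0.065,0.004,0,0,0,0],[-0.065,0.004,0,0,0,0],[0,0,0.1,0,0,0],[0,0,0,0,0,0],[0,0,0,0,0,0]]}}

```text
time_s: 3.15
tcp_pos: [0.6256, 0.1657, 0.1864]
eef_rot: [180.0, 0.1, 176.1]
contact_force: [0.3, 0.0, 1.4]
gripper_width: 0.0876
gripper_force: 0.0
```

```bash
python3 - <<'E'
from h import *
print(r.get_state()["tcp_pos"],r.get_state()["eef_rot"])
s,t=r.capture("side"),r.capture("top")
cv2.imwrite("pics/s2.png",s[60:260,90:390,::-1].repeat(2,0).repeat(2,1))
E
```

```text
[0.62556081 0.1656745  0.1864086 ] [1.79998511e+02 8.24363987e-02 1.76132246e+02]
```

View pics/s2.png

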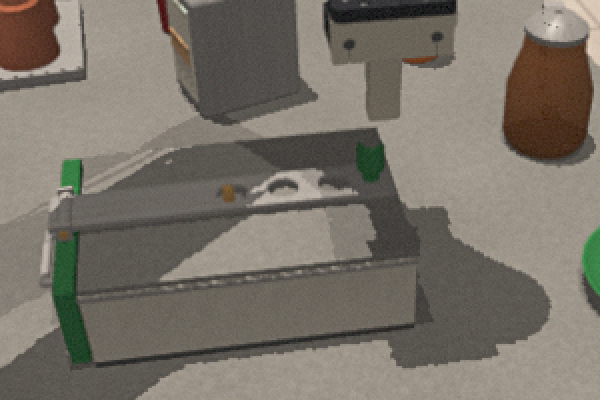

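The gripper hangs over the knob, with the knob at crop (370,160) and the fingertip at (383,118). I'll descend and close.

Request:
{"op": "carry_out", "data": {"targets": [[0.002,0,0.085,0,0,0],[0,0,0.085,0,0,0],[0,0,0,0,0,0],[0,0,0,0,0,0]]}}

```text
time_s: 3.75
tcp_pos: [0.6255, 0.167, 0.1021]
eef_rot: [179.9, 0.2, 176.2]
contact_force: [-0.5, -0.5, 0.7]
gripper_width: 0.0876
gripper_force: 0.0
```

Request:
{"op": "carry_out", "data": {"targets": [[0,0,0,0,0,0],[0,0,0,0,0,0],[0,0,0,0,0,0],[0,0,0,0,0,0],[0,0,0,0,0,0]], "hand": 0, "squeeze": 18}}

```text
time_s: 4.38
tcp_pos: [0.6242, 0.1664, 0.0996]
eef_rot: [-180.0, -0.0, 176.1]
contact_force: [0.1, 0.5, 0.0]
gripper_width: 0.0433
gripper_force: 0.0
```

Request:
{"op": "carry_out", "data": {"targets": [[0,0,0,0,0,0],[0,0,0,0,0,0],[0,0,0,0,0,0],[0,0,0,0,0,0],[0,0,0,0,0,0]]}}

```text
time_s: 5.0
tcp_pos: [0.6239, 0.1654, 0.0994]
eef_rot: [-179.9, -0.0, 176.1]
contact_force: [0.2, -5.7, 0.7]
gripper_width: 0.0217
gripper_force: 18.0
```

Request:
{"op": "carry_out", "data": {"targets": [[0.0024,-0.002,-0.021,0,0,0],[0.0032,0,-0.021,0,0,0],[0.0042,0,-0.021,0,0,0],[0.0052,0,-0.022,0,0,0],[0,0,0,0,0,0]]}}

```text
time_s: 5.62
tcp_pos: [0.617, 0.1659, 0.1435]
eef_rot: [180.0, 0.1, 176.1]
contact_force: [-0.9, -3.2, -1.2]
gripper_width: 0.0211
gripper_force: 18.0
```

```bash
python3 - <<'E'
from h import *
s=r.get_state();print(s["tcp_pos"],s["contact_force"],s["gripper_width"])
s,t=r.capture("side"),r.capture("top")
cv2.imwrite("pics/s3.png",s[60:260,90:390,::-1].repeat(2,0).repeat(2,1))
E
```

```text
[0.6170344  0.16590402 0.14350303] [-0.87589593 -3.2362591  -1.18937331] 0.021103364386677866
```

View pics/s3.png

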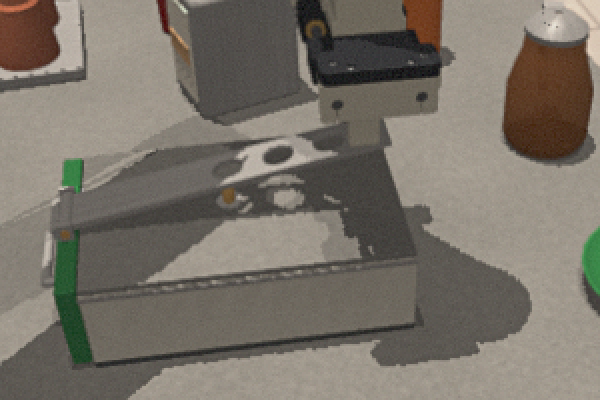

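The bar is off the pin: the pin is bare at crop (229,196) and the bar slopes up to the fingers. Now I'll draw the drawer open.

Request:
{"op": "carry_out", "data": {"targets": [[0.033,0,0,0,0,0],[0.033,0,0,0,0,0],[0.033,0,0,0,0,0],[0.033,0,0,0,0,0],[0.032,0,0,0,0,0]]}}

```text
time_s: 6.35
tcp_pos: [0.5338, 0.1716, 0.1422]
eef_rot: [180.0, 0.0, 176.1]
contact_force: [3.1, -2.5, -1.0]
gripper_width: 0.0217
gripper_force: 18.0
```

Request:
{"op": "carry_out", "data": {"targets": [[0,0,0,0,0,0],[0,0,0,0,0,0]]}}

```text
time_s: 6.6
tcp_pos: [0.5339, 0.1715, 0.1417]
eef_rot: [-180.0, -0.1, 176.1]
contact_force: [-1.1, -1.9, -1.6]
gripper_width: 0.0214
gripper_force: 18.0
```

```bash
python3 - <<'E'
from h import *
s=r.get_state();print(s["tcp_pos"],s["contact_force"],s["gripper_width"])
s=r.capture("side");cv2.imwrite("pics/side4.png",s[:,:,::-1]);t=r.capture("top");cv2.imwrite("pics/top4.png",t[:,:,::-1])
for n,L in (("s",blobs(s,*B,(185,130,225,180))),("sg",blobs(s,*G,(40,120,140,270))),("tg",blobs(t,*G,(90,320,240,420))),("tb",blobs(t,*B,(160,240,190,280)))): print(n,[(list(map(int,a)),c.round(1)) for a,c in L])
cv2.imwrite("pics/s4.png",np.vstack([s[90:240,60:310,::-1].repeat(2,0).repeat(2,1),t[170:320,90:340,::-1].repeat(2,0).repeat(2,1)]))
E
```

```text
[0.53387142 0.1715178  0.14169752] [-1.13289579 -1.85015373 -1.62028146] 0.021350655002035382
s [([201, 152, 7, 10, 53], array([203.7, 156.4]))]
sg [([70, 145, 13, 17, 164], array([ 76.3, 153.1])), ([59, 180, 23, 68, 806], array([ 69.9, 214.7]))]
tg [([178, 379, 45, 20, 484], array([202. , 391.2])), ([114, 381, 36, 15, 389], array([130.6, 388.9]))]
tb [([180, 264, 3, 7, 15], array([180.9, 267.4]))]
```

View pics/s4.png

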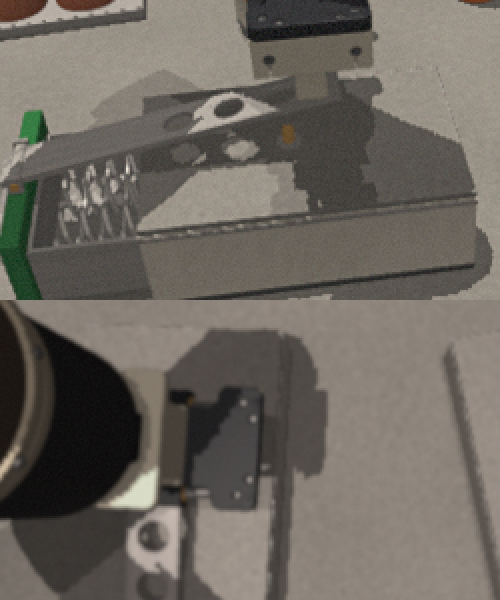

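The drawer is drawn out and the bar is clear above the pin (side crop (288,133)). The middle hole shows in both views, so I'll use it to verify the end hole's place.

```bash
python3 - <<'E'
from h import *
cs,ct=r.camera_info("side"),r.camera_info("top")
h,e=tri(ray(cs,(176,143.5)),ray(ct,(166.5,289)));print("hole170",h,e)
d=np.array([np.cos(np.radians(-3.87)),np.sin(np.radians(-3.87))]);pin=np.array([.5127,.1735])
for z in (.06,.08): 
  a,b=plane(cs,(125.6,146.7),z),plane(cs,(76.3,153.1),z);print("side front shift",(b-a)[:2]@d)
a=[plane(ct,p,.08) for p in ((134.6,337.3),(203,340.6),(130.6,388.9),(202,391.2))];print("top front shift",(a[2]+a[3]-a[0]-a[1])[:2]@d/2)
th=np.radians(10);w=5e-3
# hole top-centre at r=170 in bar, thickness t above underside; hinge assumed at underside height
hx=(h[:2]-pin)@d; print("hole170 along,across",hx,(h[:2]-pin)@[-d[1],d[0]])
print("flat end hole along bar rel pin:",hx+170*1e-3*(1-np.cos(th))+w*np.sin(th)+.040)
S=cv2.imread("pics/top0.png")
# start: hole210 rel pin from two views
for uv in ((178,212),(176,236)): print("start hole",(plane(ct,uv,.089)[:2]-pin)@d)
E
```

```text
hole170 [0.47121285 0.17611925 0.11915853] 0.004246917190213786
side front shift -0.08420378778034333
side front shift -0.08094519551951268
top front shift -0.07957880249949927
hole170 along,across -0.04156933241694524 -0.00018681523510881112
flat end hole along bar rel pin: 0.0018815904593140406
start hole 0.08169672100035115
start hole 0.04145699256102239
```

Request:
{"op": "carry_out", "data": {"targets": [[-0.004,0,0.021,0,0,0],[-0.0038,0,0.021,0,0,0],[-0.003,0,0.014,0,0,0],[0,0,0,0,0,0]]}}

```text
time_s: 7.2
tcp_pos: [0.5404, 0.1711, 0.1132]
eef_rot: [-180.0, -0.0, 176.1]
contact_force: [1.0, -1.8, -0.1]
gripper_width: 0.0213
gripper_force: 18.0
```

Request:
{"op": "carry_out", "data": {"targets": [[-0.0013,0,0.01,0,0,0],[-0.0013,0,0.01,0,0,0],[-0.0005,0,0.008,0,0,0],[0,0,0,0,0,0],[0,0,0,0,0,0]]}}

```text
time_s: 7.82
tcp_pos: [0.5419, 0.171, 0.1002]
eef_rot: [180.0, 0.0, 176.1]
contact_force: [2.4, -2.5, -0.3]
gripper_width: 0.021
gripper_force: 18.0
```

```bash
python3 - <<'E'
from h import *
s=r.get_state();print(s["tcp_pos"],s["contact_force"],s["gripper_width"])
s=r.capture("side");w=r.capture("wrist")
cv2.imwrite("pics/s5.png",np.vstack([s[90:240,60:310,::-1].repeat(2,0).repeat(2,1),w[130:280,155:405,::-1].repeat(2,0).repeat(2,1)]))
E
```

```text
[0.54186999 0.17103256 0.10018235] [ 2.38590548 -2.47514064 -0.34279072] 0.021029567270308292
```

View pics/s5.png

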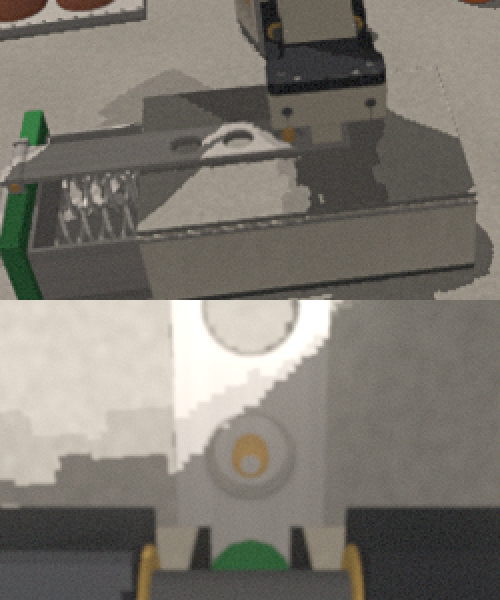

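The brass pin stands inside the hole next to the knob (wrist crop (250,455)), and the bar looks flat. I'll press 1 mm, release and rise.

Request:
{"op": "carry_out", "data": {"targets": [[0,0,0.002,0,0,0],[0,0,0,0,0,0]]}}

```text
time_s: 8.18
tcp_pos: [0.5419, 0.171, 0.0995]
eef_rot: [180.0, 0.0, 176.1]
contact_force: [1.3, -2.4, 3.5]
gripper_width: 0.021
gripper_force: 18.0
```

Request:
{"op": "carry_out", "data": {"targets": [[0,0,0,0,0,0],[0,0,0,0,0,0],[0,0,0,0,0,0],[0,0,0,0,0,0],[0,0,0,0,0,0]], "hand": 1}}

```text
time_s: 8.8
tcp_pos: [0.5417, 0.171, 0.099]
eef_rot: [180.0, -0.0, 176.1]
contact_force: [0.8, -0.6, -0.3]
gripper_width: 0.0655
gripper_force: 0.0
```

Request:
{"op": "carry_out", "data": {"targets": [[0,0,-0.04,0,0,0],[0,0,-0.08,0,0,0],[0,0,-0.1,0,0,0],[0,0,-0.1,0,0,0],[0,0,0,0,0,0]]}}

```text
time_s: 9.43
tcp_pos: [0.5437, 0.1719, 0.2638]
eef_rot: [179.7, 0.4, 176.1]
contact_force: [0.3, 0.3, -1.0]
gripper_width: 0.0873
gripper_force: 0.0
```

```bash
python3 - <<'E'
from h import *
s=r.get_state();print(s["time_s"],s["tcp_pos"],s["contact_force"],s["gripper_width"])
s=r.capture("side");w=r.capture("wrist")
cv2.imwrite("pics/s6.png",np.vstack([s[90:240,60:310,::-1].repeat(2,0).repeat(2,1),w[130:280,155:405,::-1].repeat(2,0).repeat(2,1)]))
E
```

```text
9.425 [0.5437231  0.17189503 0.26376473] [ 0.28851907  0.32354832 -1.01379152] 0.0872758418010251
```

View pics/s6.png

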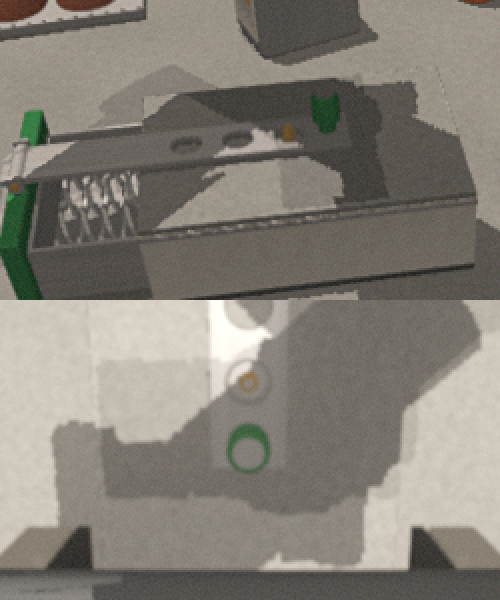

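The pin is centred in the end hole (wrist crop (248,381)). The bar lies flat, the drawer is open and the gripper is clear.

```bash
python3 -c "
from plant import r
print(r.close_job())"
```

```text
the job is handed in; nothing more can be done
None
```

The job is handed in: the final pictures show the green drawer held open with the bar lying flat and its last hole over the pin, the gripper clear, and the black drawer never approached; the judge gave no result back.

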